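# Put the plug gauge back in its spring clips

### The job

Pick up the large plug gauge (the long one with the thick handle) and snap its handle sideways, from above, into the pair of spring clips on the grey clip rest, pressed fully home in both clips. Let go of it, and leave the slim gauge and the short gauge where they lie.

Things in the scene. Friction and masses are not known exactly. Their poses are not given: they have to be found in the camera images.
- gauge_center (a point): Large plug gauge, loose, 0.24 kg: round aluminium handle 24 mm thick, 108 mm long; at each end a hex steel collar 6 mm thick, 30 mm across flats (it lies on these, axis 15 mm above the bench), then an 18 mm steel plug (22 mm long at +x, 14 mm at -x); 156 mm overall. Point: on the axis, mid-handle; x runs along the handle. Either way round is fine. Of the three gauges only it is long and thick.
- clip_seat (a point): Fixed grey clip rest, base 140x56x8 mm, two posts 76 mm apart with 64 mm free between for fingers, each with a 10 mm wide C clip open upward. Point: where mid-handle lies once home, midway between clips, 55 mm above bench; x along the seated handle, z up. Sprung jaws: 36 mm mouth 26 mm above the point, 17 mm gap 10 mm above it. Pressing straight down takes about 12 N. 11 mm end play.
- slim_gauge_center (a point): Look-alike to be left alone, loose: slim plug gauge, handle 14 mm thick and 108 mm long, hex collars 18 mm across flats, a plug at both ends, 156 mm overall. Point: on the axis, mid-handle, 9 mm above the bench; x along the handle.
- short_gauge_center (a point): Look-alike to be left alone, loose: short plug gauge, handle 24 mm thick but only 46 mm long, hex collars 30 mm across flats, one plug 22 mm long at its +x end, 80 mm overall. Point: on the axis, mid-handle, 15 mm above the bench; x along the handle.

How it is judged:
By the outcome, as a careful person would: the job done as asked, in the order asked, and still so for the second after the job is handed in, with the robot touching nothing.
It also fails if it takes over 38 s, if anything falls off the work surface, if the arm or the gripper's body presses on something with over 40 N, if the wrist force passes 120 N, or if a joint passes its speed limit or range.

### The arm

A 6-joint arm with a two-finger parallel gripper is mounted at the origin on the work surface. World frame = base frame: x ahead of the robot, y to its left, z up, the work surface at z = 0. Lengths are in m, angles in rad, forces in N, time in s.
With the tool pointing down it reaches from about 0.3 to 0.75 m from the base axis. Payload 8.5 kg.
Tool frame: the origin (TCP) lies midway between the tips of the shut fingers; the grasp point (between the pads) lies 19 mm behind it; z points along the fingers, y is the direction in which the jaws open and shut (so a half turn about z gives the same grasp; the last joint's range is limited). The gripper opens to 88 mm and grips with 3 to 60 N. Pads are 18 mm wide; open, the fingers measure 123 mm over their backs; the gripper's body (75 mm by 187 mm) begins 45 mm behind the grasp point.
Start: joints at [0.982, 0.381, 1.297, -0, 1.464, -0.215], TCP at [0.201, 0.512, 0.239] pointing down, gripper open.
Joint ranges: [-3.11, 3.11], [-0.89, 2.33], [0.22, 2.48], [-1.42, 4.56], [0.17, 2.85], [-2.88, 2.88]. Speed limits (rad/s): [2.39, 2.39, 3.14, 3.14, 3.14, 3.14].

### API

Orientations are given as a 3x3 rotation matrix whose columns are the frame's x, y, z axes.
In Python, from bench import ctrl gives the robot as it stands. The module is installed in compiled form; this text tells all that it offers.
- The arm moves only by the tool servo_tool, never from a script. Its argument "commands" is a list of rows, each a list of 4 numbers: the shift along the tool's x, y, z in mm, then the turn about the tool's z in degrees. In form: [[tx, ty, tz, roll], ...]. A call has exactly 10 rows; each row shifts and turns the commanded pose from where the row before left it, along the tool's axes as they then stand; what a row does not reach is not made up. A row lasts 1/8 s, in which the tool goes at most 62.5 mm and 10.7 degrees, less where a joint would pass 70% of its speed; a pose out of reach is approached as far as the arm can. A call is refused whole if a number of a shift passes 62.5 or a number of a turn 10.7, either way. A call with a gripper value outside its range is refused whole. "jaw" is the finger opening in mm, from 0 to 88.1, set as the call begins (left out, the last holds). The fingers move at their own pace and stop on an object; "squeeze" is the grip in N (left out, the last holds). Time passes only in rows, so rows that do not move let the fingers close, or fill a call up. It gives the time, the measured TCP pose, the force and the opening at its end, in the units of the state.
- ctrl.read_state(): the state, without advancing time (a new reading comes with each control period).
- ctrl.get_image(name): name is "side" or "top" or "wrist"; returns the picture (400x640x3 uint8, red, green, blue); there is no depth.
- ctrl.camera_info(name): a dict with "mtx" (3x3 intrinsics, pixels), "R" (3x3) and "t" (3): a world point X has camera coordinates R X + t; the wrist camera has in their place "tool_from_camera" (4x4, takes a point from camera to tool coordinates, whose origin is the TCP and whose axes are the flange's). Camera axes: x right, y down, z forward; pixel columns grow to the right and rows downward; lengths in m; the calibration is good to about 2 mm. A picture is of the moment at which its call begins: read the wrist's pose just before it. camera_info takes no time and is no camera call.
- ctrl.job_done(): hands the job in, once; it reports no verdict.
Trained networks look in the newest picture that a camera, given by its name, has taken for a name from the list of things; names that differ only in an ending like _2 or _b are one class to them, and where a whole thing is asked for, a point or a joint stands for the part that bears it (a point fixed in the world has none). Each returns a list of dicts, best first, with "conf" (0 to 1); they miss things now and then, are a little off and sometimes report something else, mostly with a low value. They report only what shows in the picture. A call takes as long as a camera call.
- ctrl.regions_of(name, camera): "region" (400x640 bool, what is visible of it) and "rect" ([centre column, centre row, width, height] in pixels, round what is visible of it).
The state is a dict: "time": time; "joints": joint angles; "joint_vel": joint speeds; "tau": joint torques, N m; "tcp_pos": TCP position; "tool_rot": TCP orientation; "ft_force": force on the tool from outside, world axes, zero at the start; "wrist_torque": the same for the moment, N m; "opening": opening from 0.0 (shut) to 1.0 (fully open).
Only numpy, scipy, OpenCV 4.12 (cv2) and the standard library are available. Lean on these libraries where they do the work, as an engineer would, in place of code of your own. Each camera call takes 0.05 s, during which the arm holds its last target.

## Working session

There is one attempt and no reset: what is moved stays moved. The work goes in short steps, Python scripts to look and compute and a tool call to move; the robot and the scene stay as the last step left them, time stands still between calls to the robot, and variables do not carry over. Pictures are saved under pics/ and viewed, and the job is handed in when it is done.

Besides the shell and the picture viewer there is one more tool, called after "Emit:" by a JSON object that holds its "name" and its "arguments", one argument or row to a line. servo_tool: Moves the arm, as the interface text tells. Its arguments: {"type":"object","properties":{"commands":{"type":"array","items":{"type":"array","items":{"type":"number"}}},"jaw":{"type":"number"},"squeeze":{"type":"number"}},"required":["commands"]}

```bash
mkdir -p pics
cat > h.py <<'E'
import numpy as np, cv2
from bench import ctrl
def save(im,n): cv2.imwrite(f'pics/{n}.png',im[:,:,::-1])
def ray(cam,u,v):
    i=ctrl.camera_info(cam);K=np.array(i['mtx']);R=np.array(i['R']);t=np.array(i['t'])
    d=R.T@np.linalg.inv(K)@np.array([u,v,1.]);return -R.T@t,d
def atz(cam,u,v,z):
    o,d=ray(cam,u,v);return o+d*(z-o[2])/d[2]
def proj(cam,X):
    i=ctrl.camera_info(cam);c=np.array(i['R'])@X+np.array(i['t']);p=np.array(i['mtx'])@c;return p[:2]/p[2]
E
python3 - <<'E'
from h import *
for c in('top','side'):
    im=ctrl.get_image(c);save(im,c+'0')
    i=ctrl.camera_info(c);print(c,-np.array(i['R']).T@np.array(i['t']),np.array(i['R'])[2])
    for n in('gauge_center','clip_seat','slim_gauge_center','short_gauge_center'):
        for r in ctrl.regions_of(n,c)[:3]: 
            m=r['region'];ys,xs=np.nonzero(m);print(n,round(r['conf'],2),np.round(r['rect'],1),m.sum(),cv2.minAreaRect(np.c_[xs,ys].astype(np.float32)))
s=ctrl.read_state();print({k:np.round(v,3).tolist() for k,v in s.items()})
E
```

```text
top [ 0.49803973 -0.00533208  0.82156955] [ 0.05718341 -0.01220769 -0.99828905]
gauge_center 0.89 [454.  244.4  23.4  75.4] 956 ((454.8105163574219, 246.40341186523438), (74.81303405761719, 17.108598709106445), 81.46923065185547)
clip_seat 0.84 [238.4 144.1  39.   70.5] 2190 ((238.8745574951172, 143.0175018310547), (72.92144012451172, 33.328277587890625), 82.05652618408203)
slim_gauge_center 0.59 [309.5 247.2  21.7  72.4] 543 ((309.78179931640625, 246.66802978515625), (73.68171691894531, 10.179488182067871), 82.14668273925781)
short_gauge_center 0.84 [175.  251.4  24.6  44.9] 581 ((171.7523193359375, 251.04885864257812), (17.082441329956055, 44.014549255371094), 19.09349250793457)
side [ 0.10261049 -0.72469235  0.7786195 ] [ 0.41052853  0.64294451 -0.64659777]
gauge_center 0.92 [357.1 310.6  70.8  45.5] 999 ((354.7863464355469, 313.49639892578125), (16.96918296813965, 74.16093444824219), 54.582942962646484)
clip_seat 0.82 [323.2 162.8  50.6  46.4] 1043 ((320.11614990234375, 163.3792266845703), (34.594886779785156, 50.715633392333984), 64.44003295898438)
slim_gauge_center 0.76 [280.9 228.2  54.2  33. ] 351 ((282.0707702636719, 229.12738037109375), (8.06167221069336, 58.27714920043945), 60.945396423339844)
short_gauge_center 0.82 [229.4 167.6  27.9  14.7] 336 ((229.0199737548828, 168.13999938964844), (12.445079803466797, 32.24407196044922), 81.8698959350586)
{'time': 0.5, 'joints': [0.982, 0.381, 1.297, 0.0, 1.464, -0.215], 'joint_vel': [-0.001, -0.001, 0.002, -0.0, 0.001, 0.0], 'tau': [-0.002, -43.752, -22.461, 0.071, 0.032, -0.0], 'tcp_pos': [0.201, 0.512, 0.239], 'tool_rot': [[-0.931, 0.365, -0.0], [0.365, 0.931, -0.0], [0.0, -0.0, -1.0]], 'ft_force': [1.036, -0.193, 0.541], 'wrist_torque': [-0.037, -0.017, 0.004], 'opening': 1.003}
```

View pics/top0.png

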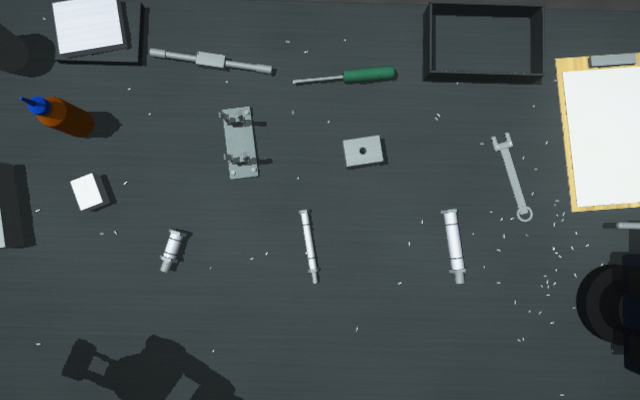

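View pics/side0.png

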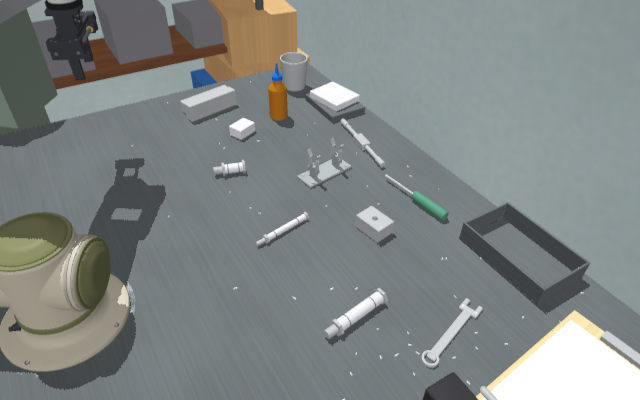

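Run:
```python
from h import *
t=cv2.imread('pics/top0.png');s=cv2.imread('pics/side0.png')
f=lambda im,x,y,w,h:cv2.resize(im[y:y+h,x:x+w],(400,400),interpolation=cv2.INTER_CUBIC)
a=np.hstack([f(t,405,200,100,100),f(t,190,95,100,100)])
cv2.imwrite('pics/z1.png',a)
b=np.hstack([f(s,305,265,100,100),f(s,280,125,80,80)]);cv2.imwrite('pics/z2.png',b)
print(atz('top',454.8,246.4,.015),atz('side',356,313.5,.015),atz('top',449.5,210,.015),atz('top',460.3,283,.015))
print('base corners', [np.round(atz('top',u,v,.008)[:2],4) for u,v in((222,109),(250,107),(258,177),(230,179))])
print('side base', atz('side',325,171,.008))
```

```text
[ 0.46153178 -0.28171588  0.015     ] [ 0.46531663 -0.28108904  0.015     ] [ 0.53131298 -0.27108442  0.015     ] [ 0.39204151 -0.2926326   0.015     ]
base corners [array([0.719 , 0.1758]), array([0.7245, 0.1211]), array([0.5868, 0.1011]), array([0.5815, 0.1553])]
side base [0.65352595 0.13495466 0.008     ]
```

View pics/z1.png

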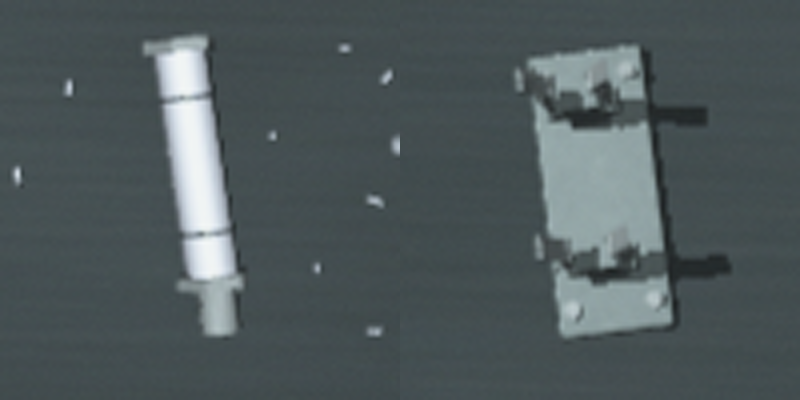

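View pics/z2.png

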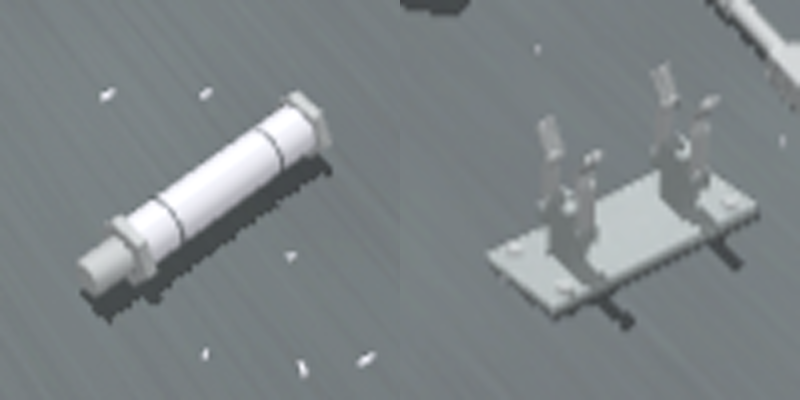

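Run:
```python
from h import *
P=lambda c,u,v,z:np.round(atz(c,u,v,z),4)
A=P('top',448.9,211.3,.028);B=P('top',457.4,271,.028);print(A,B,np.linalg.norm(A-B),(A+B)/2)
e=P('top',460,283.5,.02);print('tip',e,np.linalg.norm(e-B))
# side: zoom (133,248)->, (310,118)->
A2=P('side',305+310/4,265+118/4,.015);B2=P('side',305+133/4,265+248/4,.015);print(A2,B2,np.linalg.norm(A2-B2),(A2+B2)/2)
e2=P('side',305+90/4,265+278/4,.015);print(e2,np.linalg.norm(e2-B2))
# base corners side zoom/5+off
for u,v in((487,253),(553,318),(758,212),(660,165)): print(P('side',280+(u-400)/5,125+v/5,.008))
# clip jaw tips z~.081: top
for u,v in((520,80),(630,68),(541,246),(650,240)): print(P('top',190+(u-400)/4,95+v/4,.081))
```

```text
[ 0.5283 -0.2657  0.028 ] [ 0.416  -0.2824  0.028 ] 0.1135349285462408 [ 0.47215 -0.27405  0.028  ]
tip [ 0.3917 -0.2903  0.02  ] 0.02677498832866225
[ 0.5356 -0.2703  0.015 ] [ 0.4202 -0.2893  0.015 ] 0.11695366603916266 [ 0.4779 -0.2798  0.015 ]
[ 0.3947 -0.2928  0.015 ] 0.025739075352467524
[0.582  0.1537 0.008 ]
[0.5845 0.0912 0.008 ]
[0.7223 0.1134 0.008 ]
[0.7002 0.1748 0.008 ]
[0.6882 0.1627 0.081 ]
[0.695 0.114 0.081]
[0.6139 0.1507 0.081 ]
[0.6178 0.1025 0.081 ]
```

```bash
cat >> h.py <<'E'
def plan(waypts,yaw0,dr):  # waypts xyz list (first=start), roll deg list per row ; tool down nominal
    y=np.radians(yaw0);rows=[]
    for a,b,r in zip(waypts[:-1],waypts[1:],dr):
        d=(np.array(b)-a)*1000
        X=np.array([np.cos(y),np.sin(y),0]);Y=np.array([np.sin(y),-np.cos(y),0])
        rows.append([round(float(d@X)),round(float(d@Y)),round(float(-d[2])),round(r,1)]); y-=np.radians(r)
    return rows
E
python3 - <<'E'
from h import *
i=ctrl.camera_info('wrist');print(np.round(i['tool_from_camera'],3),i['mtx'])
# call1: (0.201,.512,.239)->(0.62,.13,.26), roll 75
def interp(a,b,n):
    a=np.array(a);b=np.array(b);ra,rb=np.hypot(*a[:2]),np.hypot(*b[:2]);ta,tb=np.arctan2(a[1],a[0]),np.arctan2(b[1],b[0])
    return [np.array([(ra+(rb-ra)*s)*np.cos(ta+(tb-ta)*s),(ra+(rb-ra)*s)*np.sin(ta+(tb-ta)*s),a[2]+(b[2]-a[2])*s]) for s in np.linspace(0,1,n+1)]
w=interp([.201,.512,.239],[.60,.11,.28],10)
print(plan(w,158.6,[9.5]*10))
E
```

```text
[[-0.001 -0.952 -0.306  0.08 ]
 [ 1.     0.    -0.002  0.   ]
 [ 0.002 -0.306  0.952 -0.145]
 [ 0.     0.     0.     1.   ]] [[291.39165348   0.         318.56639683]
 [  0.         291.39165348 205.55390358]
 [  0.           0.           1.        ]]
[[-56, 3, -4, 9.5], [-57, 7, -4, 9.5], [-57, 10, -4, 9.5], [-57, 14, -4, 9.5], [-56, 18, -4, 9.5], [-55, 22, -4, 9.5], [-55, 25, -4, 9.5], [-53, 29, -4, 9.5], [-52, 33, -4, 9.5], [-50, 36, -4, 9.5]]
```

Emit:
{"name": "servo_tool", "arguments": {
  "commands": [
    [-56, 3, -4, 9.5],
    [-57, 7, -4, 9.5],
    [-57, 10, -4, 9.5],
    [-57, 14, -4, 9.5],
    [-56, 18, -4, 9.5],
    [-55, 22, -4, 9.5],
    [-55, 25, -4, 9.5],
    [-53, 29, -4, 9.5],
    [-52, 33, -4, 9.5],
    [-50, 36, -4, 9.5]
  ],
  "jaw": 60
}}

```text
time: 1.75
tcp_pos: [0.6012, 0.1079, 0.2787]
tool_rot: [[0.45, 0.893, -0.0], [0.893, -0.45, 0.0], [0.0, -0.0, -1.0]]
ft_force: [0.6, 0.2, 0.4]
opening: 0.678
```

```bash
cat >> h.py <<'E'
def wcam(s):
    T=np.eye(4);T[:3,:3]=s['tool_rot'];T[:3,3]=s['tcp_pos'];return T@np.array(ctrl.camera_info('wrist')['tool_from_camera'])
def watz(T,u,v,z):
    K=np.array(ctrl.camera_info('wrist')['mtx']);d=T[:3,:3]@np.linalg.inv(K)@np.array([u,v,1.]);o=T[:3,3];return o+d*(z-o[2])/d[2]
def wproj(T,X):
    K=np.array(ctrl.camera_info('wrist')['mtx']);c=T[:3,:3].T@(np.array(X)-T[:3,3]);p=K@c;return p[:2]/p[2]
E
python3 - <<'E'
from h import *
s=ctrl.read_state();im=ctrl.get_image('wrist');save(im,'w1');T=wcam(s);np.save('T1.npy',T)
print(s['time'],np.round(s['tcp_pos'],4),np.round(s['tool_rot'],3).tolist(),s['opening'],np.round(s['joints'],3),np.round(s['joint_vel'],3))
for r in ctrl.regions_of('clip_seat','wrist')[:3]:
    ys,xs=np.nonzero(r['region']);print(r['conf'],r['rect'],cv2.minAreaRect(np.c_[xs,ys].astype(np.float32)))
E
```

```text
1.75 [0.6012 0.1079 0.2787] [[0.45, 0.893, -0.0], [0.893, -0.45, 0.0], [0.0, -0.0, -1.0]] 0.6782557063093615 [-0.016  0.469  1.038  0.     1.635  0.45 ] [-0.79   0.078 -0.218 -0.002  0.142  0.53 ]
0.73 [345.5, 130.8, 100.4, 95.1] ((345.479736328125, 132.37161254882812), (46.03406524658203, 104.04164123535156), 54.462318420410156)
0.59 [163.6, 121.4, 66.8, 37.2] ((163.411865234375, 122.9754638671875), (27.430700302124023, 66.3135757446289), 78.9964599609375)
```

View pics/w1.png

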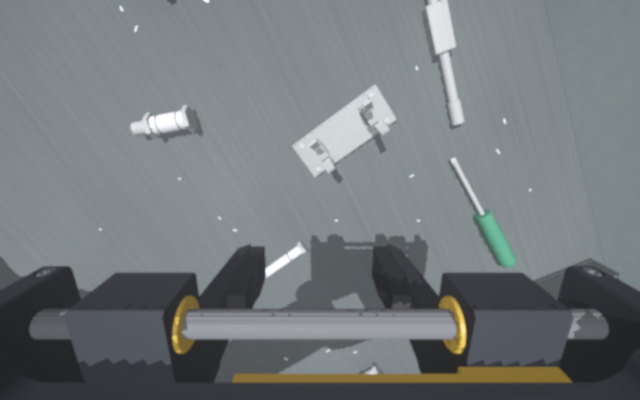

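Run:
```python
from h import *
t=cv2.imread('pics/w1.png')
cv2.imwrite('pics/z3.png',cv2.resize(t[75:185,285:405],None,fx=5,fy=5,interpolation=cv2.INTER_CUBIC))
```

```text
(no output)
```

View pics/z3.png

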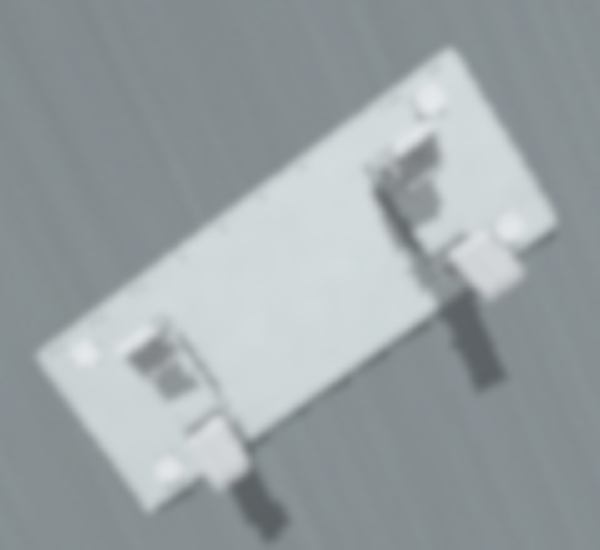

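Run:
```python
from h import *
T=np.load('T1.npy')
def rep(C):
    C=np.array(C);m=C.mean(0);m1=(C[0]+C[3])/2;m2=(C[1]+C[2])/2
    print(np.round(m,4),'long',np.linalg.norm(C[0]-C[1]),np.linalg.norm(C[2]-C[3]),'short',np.linalg.norm(C[1]-C[2]),'ang',np.degrees(np.arctan2(*(m2-m1)[[1,0]])))
w=[watz(T,285+(u+.5)/5-.5,75+(v+.5)/5-.5,.008)[:2] for u,v in((37,356),(452,47),(558,228),(150,512))]
print(np.round(w,4).tolist());rep(w)
# jaw tips at z .081 : outer edges
tp=[atz('top',190+(u-400)/4,95+v/4,.008)[:2] for u,v in((562,340),(527,57),(640,45),(677,325))];rep(tp)
sd=[atz('side',280+(u-400)/5,125+v/5,.008)[:2] for u,v in((487,253),(662,165),(760,212),(553,316))];rep(sd)
```

```text
[[0.5824, 0.1549], [0.7186, 0.1764], [0.7263, 0.1211], [0.5905, 0.1008]]
[0.6544 0.1383] long 0.1378406639238504 0.13728328135440276 short 0.05584054521730557 ang 8.735509659761753
[0.6531 0.1376] long 0.14060319781093722 0.13945264338419794 short 0.05558290315840685 ang 9.149609166350904
[0.6479 0.1333] long 0.12091668975376427 0.13932203021065495 short 0.06527083472691157 ang 9.020436742375407
```

Run:
```python
from h import *
T=np.load('T1.npy')
# clip tip model: center c, angle
a=np.radians(8.9);ex=np.array([np.cos(a),np.sin(a),0]);ey=np.array([-np.sin(a),np.cos(a),0]);c=np.array([.654,.138,0])
for dx in(-38,38):
  for dy in(-18,18):
    for dz in (.081,):
      X=c+ex*dx/1000+ey*dy/1000+np.array([0,0,dz])
      u=wproj(T,X);v=proj('top',X);q=proj('side',X)
      print(dx,dy,'w zoom',np.round((u-[285,75])*5),'top zoom',np.round((v-[190,95])*4+[400,0]),'side zoom',np.round((q-[280,125])*5+[400,0]))
# plan to gauge view: TCP at target
def interp(a,b,n):
    a=np.array(a);b=np.array(b);ra,rb=np.hypot(*a[:2]),np.hypot(*b[:2]);ta,tb=np.arctan2(a[1],a[0]),np.arctan2(b[1],b[0])
    return [np.array([(ra+(rb-ra)*s)*np.cos(ta+(tb-ta)*s),(ra+(rb-ra)*s)*np.sin(ta+(tb-ta)*s),a[2]+(b[2]-a[2])*s]) for s in np.linspace(0,1,n+1)]
# commanded yaw now 63.6; target 8.9
print(plan(interp([.600,.110,.279],[.475,-.277,.20],9),63.6,[6.1]*9))
```

```text
-38 -18 w zoom [226. 472.] top zoom [623. 236.] side zoom [591. 154.]
-38 18 w zoom [137. 347.] top zoom [543. 247.] side zoom [544. 121.]
38 -18 w zoom [499. 280.] top zoom [603.  69.] side zoom [706.  99.]
38 18 w zoom [414. 145.] top zoom [522.  79.] side zoom [659.  68.]
[[-43, 22, 9, 6.1], [-42, 22, 9, 6.1], [-41, 23, 9, 6.1], [-40, 24, 9, 6.1], [-39, 25, 9, 6.1], [-38, 26, 9, 6.1], [-37, 26, 9, 6.1], [-36, 27, 9, 6.1], [-35, 27, 9, 6.1]]
```

Run:
```python
from h import *
def interp(a,b,n):
    a=np.array(a);b=np.array(b);ra,rb=np.hypot(*a[:2]),np.hypot(*b[:2]);ta,tb=np.arctan2(a[1],a[0]),np.arctan2(b[1],b[0])
    return [np.array([(ra+(rb-ra)*s)*np.cos(ta+(tb-ta)*s),(ra+(rb-ra)*s)*np.sin(ta+(tb-ta)*s),a[2]+(b[2]-a[2])*s]) for s in np.linspace(0,1,n+1)]
print(plan(interp([.600,.110,.279],[.416,-.286,.25],9),63.6,[6.1]*9))
```

```text
[[-50, 20, 3, 6.1], [-49, 20, 3, 6.1], [-48, 21, 3, 6.1], [-46, 21, 3, 6.1], [-45, 21, 3, 6.1], [-44, 21, 3, 6.1], [-43, 22, 3, 6.1], [-42, 22, 3, 6.1], [-40, 22, 3, 6.1]]
```

Emit:
{"name": "servo_tool", "arguments": {
  "commands": [
    [-50, 20, 3, 6.1],
    [-49, 20, 3, 6.1],
    [-48, 21, 3, 6.1],
    [-46, 21, 3, 6.1],
    [-45, 21, 3, 6.1],
    [-44, 21, 3, 6.1],
    [-43, 22, 3, 6.1],
    [-42, 22, 3, 6.1],
    [-40, 22, 3, 6.1],
    [0, 0, 0, 0]
  ]
}}

```text
time: 3.1
tcp_pos: [0.4146, -0.2874, 0.2517]
tool_rot: [[0.989, 0.148, -0.0], [0.148, -0.989, 0.0], [-0.0, -0.0, -1.0]]
ft_force: [0.6, 0.2, -0.3]
opening: 0.683
```

Run:
```python
from h import *
s=ctrl.read_state();im=ctrl.get_image('wrist');save(im,'w2');T=wcam(s);np.save('T2.npy',T)
print(s['time'],np.round(s['tcp_pos'],4),np.round(s['tool_rot'],3).tolist(),s['opening'],np.round(s['joints'],3),np.round(s['joint_vel'],3))
for r in ctrl.regions_of('gauge_center','wrist')[:2]:
    m=r['region'];ys,xs=np.nonzero(m);print(r['conf'],r['rect'],cv2.minAreaRect(np.c_[xs,ys].astype(np.float32)));
t=cv2.imread('pics/w2.png')
cv2.imwrite('pics/z4.png',np.hstack([cv2.resize(t[:,160:480],(400,500)),cv2.resize(t[40:240,240:400],(400,500),interpolation=cv2.INTER_CUBIC)]))
```

```text
3.1 [ 0.4146 -0.2874  0.2517] [[0.989, 0.148, -0.0], [0.148, -0.989, 0.0], [-0.0, -0.0, -1.0]] 0.6832436806494532 [-0.841  0.291  1.395 -0.     1.455  0.581] [ 0.061  0.007 -0.021  0.016  0.009 -0.005]
0.8 [321.0, 131.8, 27.4, 115.2] ((319.0, 132.5), (117.0, 28.0), 90.0)
```

View pics/z4.png

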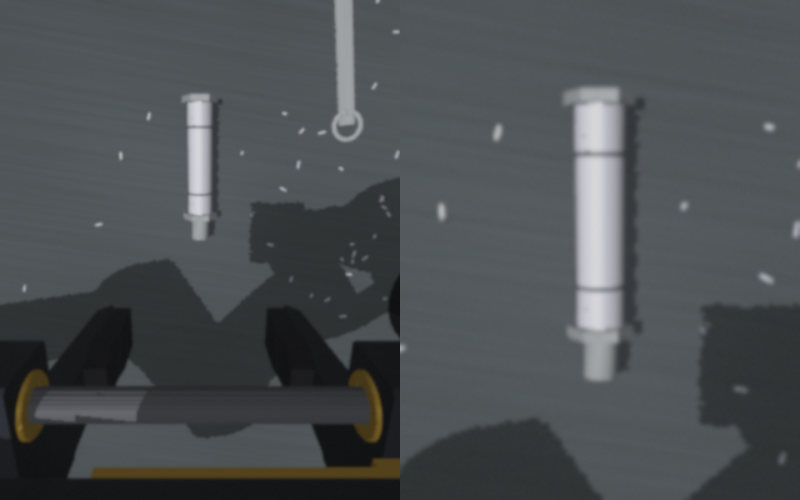

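Run:
```python
from h import *
T=np.load('T2.npy')
g=lambda u,v,z:watz(T,240+(u-400)/2.5,40+v/2.5,z)
A=g(600,101,.027);B=g(601,330,.027);print(A,B,np.linalg.norm(A-B),(A+B)/2,np.degrees(np.arctan2(*(A-B)[[1,0]])))
A=g(596,88,.03);B=g(600,380,.015);print(A,B,np.linalg.norm(A-B))
s=ctrl.read_state();R=np.array(s['tool_rot']);p=np.array(s['tcp_pos'])
c=(g(600,101,.027)+g(601,330,.027))/2;c[2]=.015
print('center tool',R.T@(c-p)*1000)
```

```text
[ 0.52737396 -0.27226291  0.027     ] [ 0.42001772 -0.28897693  0.027     ] 0.10864953603504678 [ 0.47369584 -0.28061992  0.027     ] 8.849191628317657
[ 0.5323017  -0.26963038  0.03      ] [ 0.39041828 -0.29300016  0.015     ] 0.14457541324374007
center tool [ 57.54717055   3.47993098 236.89994371]
```

Emit:
{"name": "servo_tool", "arguments": {
  "commands": [
    [15, 1, 30, -0.2],
    [15, 1, 40, 0],
    [15, 1, 40, 0],
    [12, 0, 40, 0],
    [0, 0, 40, 0],
    [0, 0, 30, 0],
    [0, 0, 17, 0],
    [0, 0, 10, 0],
    [0, 0, 0, 0],
    [0, 0, 0, 0]
  ]
}}

```text
time: 4.45
tcp_pos: [0.4732, -0.2807, 0.0055]
tool_rot: [[0.988, 0.155, 0.001], [0.155, -0.988, -0.001], [0.001, 0.001, -1.0]]
ft_force: [-0.4, -0.5, 0.8]
opening: 0.679
```

Emit:
{"name": "servo_tool", "arguments": {
  "commands": [
    [0, 0, 1, 0],
    [0, 0, 0, 0],
    [0, 0, 0, 0],
    [0, 0, 0, 0],
    [0, 0, 0, 0],
    [0, 0, 0, 0],
    [0, 0, 0, 0],
    [0, 0, 0, 0],
    [0, 0, 0, 0],
    [0, 0, 0, 0]
  ],
  "jaw": 0,
  "squeeze": 50
}}

```text
time: 5.7
tcp_pos: [0.4726, -0.2807, 0.0038]
tool_rot: [[0.988, 0.154, -0.0], [0.154, -0.988, 0.0], [-0.0, -0.0, -1.0]]
ft_force: [-1.3, 0.9, 4.1]
opening: 0.26
```

Run:
```python
from h import *
s=ctrl.read_state()
im=ctrl.get_image('wrist');save(im,'w3')
im2=ctrl.get_image('side');save(im2,'s3')
print(s['time'],np.round(s['tcp_pos'],4),np.round(s['ft_force'],1),s['opening']*88.1)
cv2.imwrite('pics/z5.png',np.hstack([cv2.resize(im[:,160:480,::-1],(400,500)),cv2.resize(im2[240:360,290:410,::-1],(400,500))]))
```

```text
5.7 [ 0.4726 -0.2807  0.0038] [-1.3  0.9  4.1] 22.914495292496262
```

View pics/z5.png

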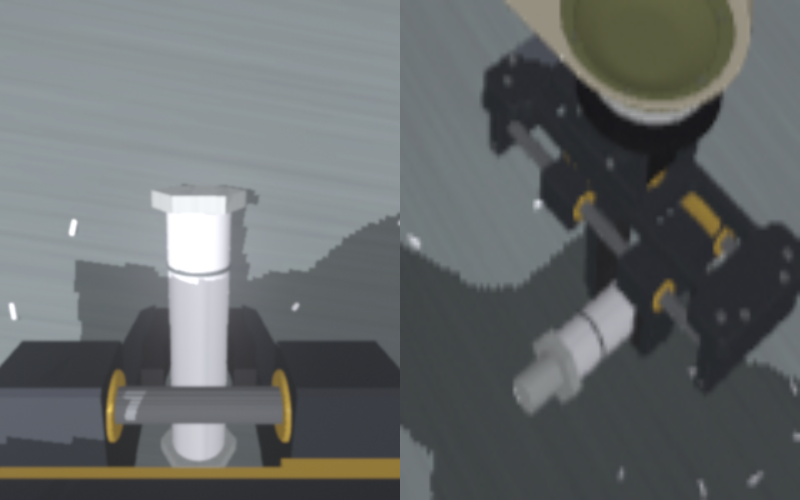

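Emit:
{"name": "servo_tool", "arguments": {
  "commands": [
    [0, 0, 0, 0],
    [0, 0, 0, 0],
    [0, 0, 0, 0],
    [0, 0, 1, 0],
    [0, 0, 1, 0],
    [0, 0, 0.5, 0],
    [0, 0, 0, 0],
    [0, 0, 0, 0],
    [0, 0, 0, 0],
    [0, 0, 0, 0]
  ],
  "jaw": 40
}}

```text
time: 7.05
tcp_pos: [0.4727, -0.2807, 0.0013]
tool_rot: [[0.988, 0.154, 0.0], [0.154, -0.988, -0.0], [0.0, 0.0, -1.0]]
ft_force: [-0.1, -0.1, 0.3]
opening: 0.458
```

Emit:
{"name": "servo_tool", "arguments": {
  "commands": [
    [0, 0, 0, 0],
    [0, 0, 0, 0],
    [0, 0, 0, 0],
    [0, 0, 0, 0],
    [0, 0, 0, 0],
    [0, 0, 0, 0],
    [0, 0, 0, 0],
    [0, 0, 0, 0],
    [0, 0, 0, 0],
    [0, 0, 0, 0]
  ],
  "jaw": 0,
  "squeeze": 50
}}

```text
time: 8.3
tcp_pos: [0.4727, -0.2807, 0.0013]
tool_rot: [[0.988, 0.154, 0.0], [0.154, -0.988, 0.0], [0.0, 0.0, -1.0]]
ft_force: [-0.2, -0.3, 0.9]
opening: 0.255
```

Emit:
{"name": "servo_tool", "arguments": {
  "commands": [
    [0, 0, -20, 0],
    [0, 0, -40, 0],
    [0, 0, -50, 0],
    [11, -17, -30, 0],
    [22, -35, 0, 0],
    [22, -35, 0, 0],
    [22, -35, 0, 0],
    [22, -35, 0, 0],
    [22, -35, 0, 0],
    [22, -35, 0, 0]
  ]
}}

```text
time: 9.55
tcp_pos: [0.579, -0.033, 0.1408]
tool_rot: [[0.988, 0.154, -0.001], [0.154, -0.988, 0.0], [-0.001, -0.0, -1.0]]
ft_force: [0.2, -0.4, -2.4]
opening: 0.255
```

Emit:
{"name": "servo_tool", "arguments": {
  "commands": [
    [22, -35, 0, 0],
    [22, -35, 0, 0],
    [22, -35, 0, 0],
    [16, -29, 0, 0],
    [10, -18, 0, 0],
    [8, -7, 0, 0],
    [0, 0, 0, 0],
    [0, 0, 0, 0],
    [0, 0, 0, 0],
    [0, 0, 0, 0]
  ]
}}

```text
time: 10.8
tcp_pos: [0.6531, 0.1377, 0.1414]
tool_rot: [[0.988, 0.154, 0.0], [0.154, -0.988, -0.0], [0.0, 0.0, -1.0]]
ft_force: [0.1, -0.4, -2.3]
opening: 0.255
```

Run:
```python
from h import *
s=ctrl.read_state()
T=wcam(s);np.save('T4.npy',T)
ims=[ctrl.get_image(c) for c in('wrist','side','top')]
for i,n in zip(ims,'wst'): save(i,n+'4')
print(s['time'],np.round(s['tcp_pos'],4),np.round(s['tool_rot'],4).tolist(),np.round(s['ft_force'],1),s['opening']*88.1)
R=np.array(s['tool_rot']);print('to seat',R.T@(np.array([.654,.138,.055-.0137])-s['tcp_pos'])*1000)
cv2.imwrite('pics/z6.png',np.hstack([cv2.resize(ims[0][:,160:480,::-1],(400,500)),cv2.resize(ims[1][80:220,250:362,::-1],(400,500),interpolation=cv2.INTER_CUBIC)]))
```

```text
10.8 [0.6531 0.1377 0.1414] [[0.9881, 0.1539, 0.0001], [0.1539, -0.9881, -0.0], [0.0, 0.0001, -1.0]] [ 0.1 -0.4 -2.3] 22.483000678367887
to seat [  0.94654225  -0.126068   100.08969983]
```

View pics/z6.png

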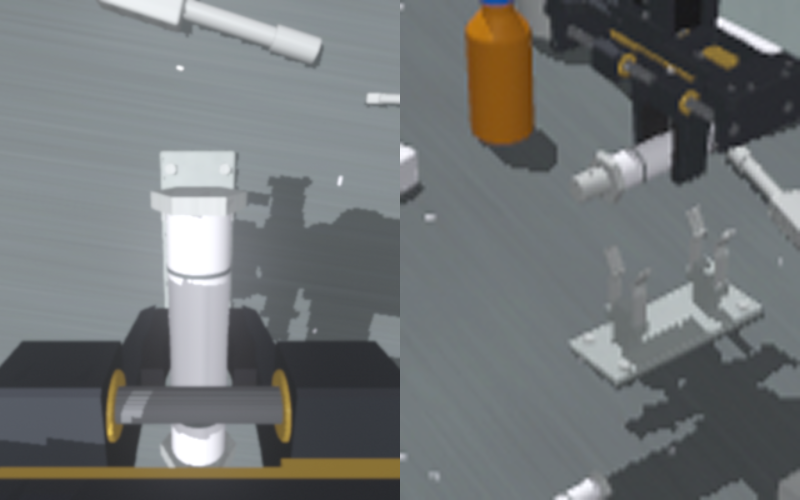

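Run:
```python
from h import *
T=np.load('T4.npy');s=ctrl.read_state();R=np.array(s['tool_rot']);p=np.array(s['tcp_pos'])
for u in(161,236):
  X=watz(T,160+u/1.25,151/1.25,.008);print(np.round(X,4),R.T@(X-p)*1000)
# collar faces: zoom rows inner collar ~212 at handle top z=tcp+.0137+.012
for v,u in((212,199),):
  X=watz(T,160+u/1.25,v/1.25,p[2]+.0137+.010);print(R.T@(X-p)*1000)
```

```text
[0.719  0.1758 0.008 ] [ 70.9465421  -27.12648248 133.29877161]
[0.7275 0.1213 0.008 ] [ 70.8928812   27.94193695 133.30143072]
[ 55.6552004    0.12282944 -23.69877472]
```

Emit:
{"name": "servo_tool", "arguments": {
  "commands": [
    [0, 0, 15, 0],
    [0, 0, 20, 0],
    [0, 0, 20, 0],
    [0, 0, 10, 0],
    [0, 0, 5, 0],
    [0, 0, 4, 0],
    [0, 0, 4, 0],
    [0, 0, 4, 0],
    [0, 0, 0, 0],
    [0, 0, 0, 0]
  ],
  "squeeze": 60
}}

```text
time: 12.2
tcp_pos: [0.6535, 0.1383, 0.0599]
tool_rot: [[0.988, 0.154, 0.002], [0.154, -0.988, 0.0], [0.002, 0.0, -1.0]]
ft_force: [-0.2, 0.7, 2.9]
opening: 0.253
```

Emit:
{"name": "servo_tool", "arguments": {
  "commands": [
    [0, 0, 3, 0],
    [0, 0, 3, 0],
    [0, 0, 3, 0],
    [0, 0, 3, 0],
    [0, 0, 3, 0],
    [0, 0, 2, 0],
    [0, 0, 1, 0],
    [0, 0, 0, 0],
    [0, 0, 0, 0],
    [0, 0, 0, 0]
  ]
}}

```text
time: 13.45
tcp_pos: [0.6531, 0.1382, 0.0413]
tool_rot: [[0.988, 0.154, -0.0], [0.154, -0.988, -0.0], [-0.0, 0.0, -1.0]]
ft_force: [-1.8, 0.1, 0.8]
opening: 0.253
```

Run:
```python
from h import *
s=ctrl.read_state()
ims=[ctrl.get_image(c) for c in('wrist','side','top')]
for i,n in zip(ims,'wst'): save(i,n+'5')
print(s['time'],np.round(s['tcp_pos'],4),np.round(s['ft_force'],1),np.round(s['wrist_torque'],2),s['opening']*88.1)
cv2.imwrite('pics/z7.png',np.hstack([cv2.resize(ims[0][:,160:480,::-1],(400,500)),cv2.resize(ims[1][80:220,250:362,::-1],(400,500),interpolation=cv2.INTER_CUBIC)]))
```

```text
13.45 [0.6531 0.1382 0.0413] [-1.8  0.1  0.8] [-0.01  0.48  0.04] 22.3272924745798
```

View pics/z7.png

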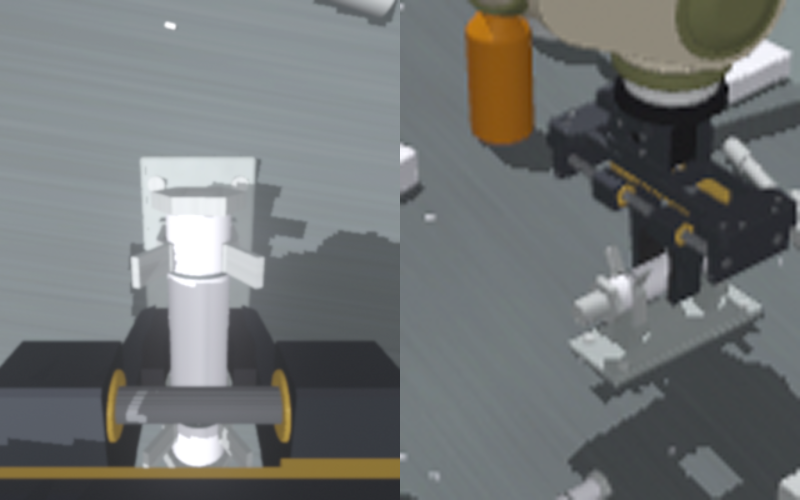

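Emit:
{"name": "servo_tool", "arguments": {
  "commands": [
    [0, 0, 0.5, 0],
    [0, 0, 0.5, 0],
    [0, 0, 0.5, 0],
    [0, 0, 0.5, 0],
    [0, 0, 0, 0],
    [0, 0, 0, 0],
    [0, 0, 0, 0],
    [0, 0, 0, 0],
    [0, 0, 0, 0],
    [0, 0, 0, 0]
  ]
}}

```text
time: 14.85
tcp_pos: [0.6532, 0.1382, 0.0411]
tool_rot: [[0.988, 0.154, 0.001], [0.154, -0.988, -0.0], [0.001, 0.0, -1.0]]
ft_force: [-7.7, -0.2, 12.9]
opening: 0.258
```

Emit:
{"name": "servo_tool", "arguments": {
  "commands": [
    [0, 0, 0.5, 0],
    [0, 0, 0.5, 0],
    [0, 0, 0.5, 0],
    [0, 0, 0, 0],
    [0, 0, 0, 0],
    [0, 0, 0, 0],
    [0, 0, -1.5, 0],
    [0, 0, -2, 0],
    [0, 0, 0, 0],
    [0, 0, 0, 0]
  ]
}}

```text
time: 16.1
tcp_pos: [0.6534, 0.1381, 0.0412]
tool_rot: [[0.988, 0.154, 0.001], [0.154, -0.988, -0.0], [0.001, 0.0, -1.0]]
ft_force: [-0.4, 0.7, 1.3]
opening: 0.255
```

Emit:
{"name": "servo_tool", "arguments": {
  "commands": [
    [0, 0, 0, 0],
    [0, 0, 0, 0],
    [0, 0, 0, 0],
    [0, 0, 0, 0],
    [0, 0, 0, 0],
    [0, 0, 0, 0],
    [0, 0, 0, 0],
    [0, 0, 0, 0],
    [0, 0, 0, 0],
    [0, 0, 0, 0]
  ],
  "jaw": 50
}}

```text
time: 17.35
tcp_pos: [0.6531, 0.1382, 0.0412]
tool_rot: [[0.988, 0.154, 0.0], [0.154, -0.988, -0.0], [0.0, 0.0, -1.0]]
ft_force: [0.2, -0.5, -0.8]
opening: 0.566
```

Emit:
{"name": "servo_tool", "arguments": {
  "commands": [
    [0, 0, -5, 0],
    [0, 0, -15, 0],
    [0, 0, -30, 0],
    [0, 0, -40, 0],
    [0, 0, -40, 0],
    [0, 0, -30, 0],
    [-20, 0, -10, 0],
    [-30, 0, 0, 0],
    [-20, 0, 0, 0],
    [0, 0, 0, 0]
  ]
}}

```text
time: 18.6
tcp_pos: [0.5834, 0.1274, 0.2128]
tool_rot: [[0.988, 0.154, 0.002], [0.154, -0.988, 0.0], [0.002, 0.0, -1.0]]
ft_force: [-0.9, -0.1, -0.2]
opening: 0.566
```

Run:
```python
from h import *
s=ctrl.read_state();T=wcam(s);np.save('T6.npy',T)
ims=[ctrl.get_image(c) for c in('wrist','side','top')]
for i,n in zip(ims,'wst'): save(i,n+'6')
print(s['time'],np.round(s['tcp_pos'],4),np.round(s['ft_force'],1),s['opening']*88.1)
cv2.imwrite('pics/z8.png',np.hstack([cv2.resize(ims[0][50:250,240:400,::-1],(400,500),interpolation=cv2.INTER_CUBIC),cv2.resize(ims[1][110:210,270:350,::-1],(400,500),interpolation=cv2.INTER_CUBIC)]))
```

```text
18.6 [0.5834 0.1274 0.2128] [-0.9 -0.1 -0.2] 49.8936188860748
```

View pics/z8.png

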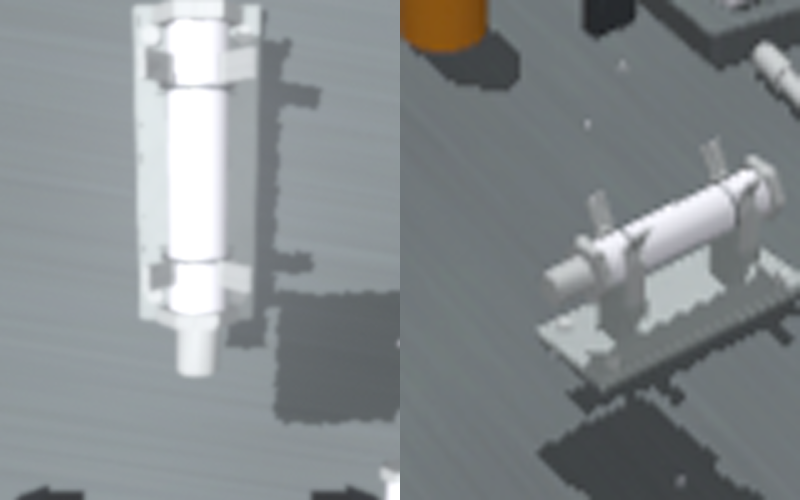

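View pics/t6.png

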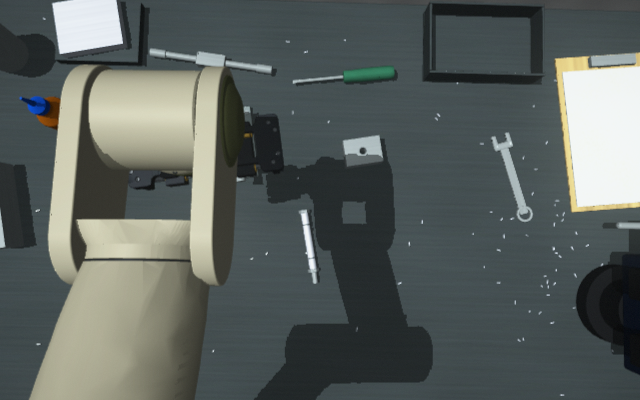

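Run:
```python
from h import *
a=np.radians(8.9);ex=np.array([np.cos(a),np.sin(a),0]);c=np.array([.6541,.1383,.055])
im=cv2.imread('pics/s6.png')
sc=5;z=cv2.resize(im[110:210,270:350],None,fx=sc,fy=sc,interpolation=cv2.INTER_CUBIC)
w=cv2.imread('pics/w6.png');zw=cv2.resize(w[50:250,240:400],None,fx=2.5,fy=2.5,interpolation=cv2.INTER_CUBIC);T=np.load('T6.npy')
for dz,col in((0,(0,0,255)),(.008,(0,200,0))):
  P=[c+ex*x+np.array([0,0,dz]) for x in(-.082,.060)]
  q=[tuple(int(k) for k in (proj('side',X)-[270,110])*sc) for X in P];cv2.line(z,q[0],q[1],col,1)
  q=[tuple(int(k) for k in (wproj(T,X)-[240,50])*2.5) for X in P];cv2.line(zw,q[0],q[1],col,1)
cv2.imwrite('pics/z9.png',np.hstack([z,zw]))
s=np.hstack([cv2.imread('pics/side0.png')[130:260,200:320],cv2.imread('pics/s6.png')[130:260,200:320]]);cv2.imwrite('pics/z10.png',cv2.resize(s,None,fx=3,fy=3))
```

```text
(no output)
```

View pics/z9.png

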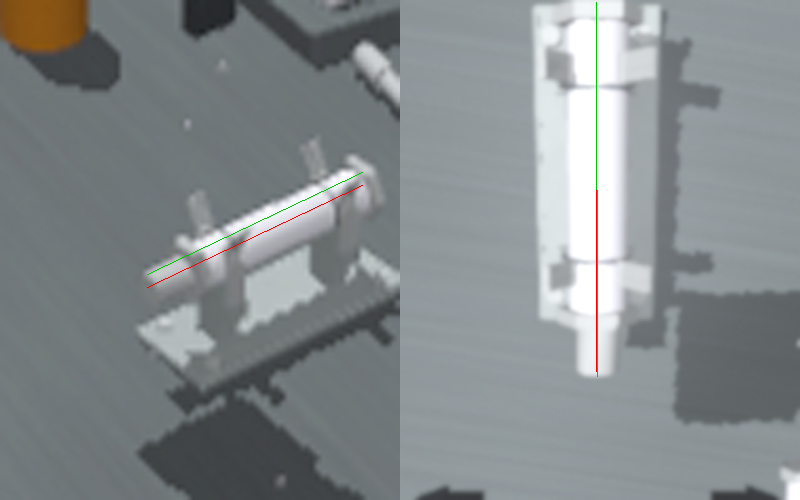

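View pics/z10.png

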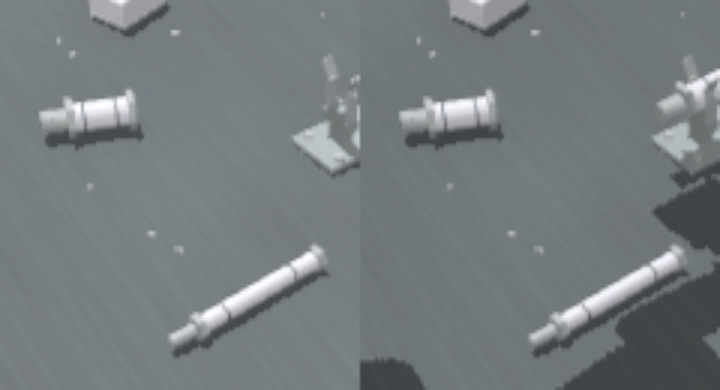

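```bash
python3 -c "
from h import *
s=ctrl.read_state();print(s['time'],s['joint_vel'],s['ft_force']);ctrl.job_done()"
```

```text
18.75 [-4.65198079e-04  9.40534772e-03  8.74001472e-04  6.96958934e-05
 -5.32974318e-03  4.38181264e-04] [ 0.02237293 -0.1548838  -0.96547527]
the job is handed in; nothing more can be done
```

I picked up the large gauge, pressed it down into both spring clips, let go and backed the gripper away. The job was handed in at 18.75 s.

**Pressed home:**
- Two further presses, 2 mm and then 1.5 mm, left the tool at z = 41.1–41.2 mm. Home was worked out as 41.3 mm.
- The force on the tool rose to 12.9 N upward during the first press. I took that as hitting the bottom.

**After letting go:** the side and wrist pictures show the handle lying level in both clips, with the collars outside them. The plug's centre in the side picture is a few mm above the drawn 55 mm axis line. That is about the calibration error, so the pictures confirm the height only to that accuracy.

**Other gauges:** the slim and short gauges look unmoved in the before and after side pictures.

**Oddities:**
- The gauge's short 14 mm plug never showed clearly in any picture. I identified the gauge by its size and by the networks' reports.
- The grip opening read about 22.5 mm on the 24 mm handle. I regripped 2.5 mm lower as a precaution; it held firmly but still read about 22.5 mm.

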